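# Slide the tall vase under the patio tap

### The job

Push the tall blue vase along the ledge until it stands upright with its mouth squarely centred under the tap's spout, ready to be filled. Push it gently with the fingers, low enough on its body that it slides along without tipping; do not pinch it, lift it or knock it over. Leave the other things on the ledge where they are, and finish with the hand clear of the vase.

Things in the scene. Friction and masses are not known exactly. Their poses are not given: they have to be found in the camera images.
- vase: the tall narrow blue ceramic vase, round, open at the top, about 0.3 to 0.55 kg, 190 mm tall; a straight round foot part 54 mm across from the ledge up to 45 mm height, tapering to a slim neck 26 mm across from 90 to 155 mm height, flaring to 42 mm at the mouth. Origin at the centre of its underside, z up. It stands free on the concrete ledge (z = 0, flat) and slides when pushed in its lowest 30 mm or so; pushed above about half its height it tips over
- vase_mouth (a point): centre of the vase's open mouth (36 mm across inside), 190 mm above its underside
- tap: the tap stand, fixed to the ledge. Origin on the ledge straight below the spout's outlet, at the centre of a round grate 110 mm across that is flush with the ledge (nothing to bump over; it looks like thin steel bars). The post (32 mm thick, 330 mm tall with its blue handle, foot 90 mm across) stands 150 mm from the origin along the tap's own +x, away from the robot; the horizontal brass spout runs from the post at 265 mm height back to the outlet, and is 18 mm thick
- outlet (a point): centre of the lower end of the spout (24 mm across), 228 mm above the ledge, 38 mm higher than the vase's mouth
- watering_can: bystander: green plastic watering can, body 150 mm across, 215 mm tall over its handle, spout along its +y; origin at the centre of its underside
- flower_pot: bystander: small empty terracotta pot, 96 mm across its rim, 85 mm tall; origin at the centre of its underside
- seed_tin: bystander: closed round tin, green with a paper band and a white top,, 70 mm across, 100 mm tall; origin at the centre of its underside
- trowel: bystander: plastic hand trowel lying flat, orange blade (66 mm wide) towards its +x, black handle towards -x, 300 mm long, 24 mm high; origin on the ledge near its middle
- marker_stake: bystander: pale wooden plant marker stake lying flat along its x, 170 mm long, 22 mm wide, 6 mm thick; origin at the centre of its underside
- spray_nozzle: bystander: steel spray nozzle with a squeeze lever lying on its side, barrel 150 mm along its x, handle reaching 120 mm towards its -y, 42 mm high; origin on the ledge under the barrel's middle

How it is judged:
At the end, for the whole second after the job is handed in: The vase stands upright (within 3 degrees) and at rest on the ledge, its mouth and foot within 16 mm of the vertical line through the spout's outlet; the other six things are within 25 mm of where they began (horizontal distance between each of vase_mouth, vase and outlet below 0.016 m and angle between vase's own z axis and vertical below 0.05 rad and height (world z) of vase below 0.004 m and linear speed of vase below 0.01 m/s and distance of each of watering_can, flower_pot, seed_tin, trowel, marker_stake, spray_nozzle from where it was at the start of the episode below 0.025 m); the robot touches nothing.
It fails at once if the vase is tipped by more than 12 degrees (angle between vase's own z axis and vertical above 0.21 rad).
It fails at once if the vase is lifted off the ledge (8 mm or more) (height (world z) of vase above 0.008 m).
It fails at once if the vase is pinched or shoved hard (over 18 N between the hand and the vase) (contact force between any of the fingers, the arm and vase above 18 N).
It fails at once if another thing on the ledge is moved by more than 25 mm (not (distance of watering_can from where it was at the start of the episode below 0.025 m) or not (distance of flower_pot from where it was at the start of the episode below 0.025 m) or not (distance of seed_tin from where it was at the start of the episode below 0.025 m) or not (distance of trowel from where it was at the start of the episode below 0.025 m) or not (distance of marker_stake from where it was at the start of the episode below 0.025 m) or not (distance of spray_nozzle from where it was at the start of the episode below 0.025 m)).
It also fails if it takes over 45 s, if anything falls off the work surface, if the arm or the gripper's body presses on something with over 40 N, if the wrist force passes 120 N, or if a joint passes its speed limit or range.

### The arm

A 6-joint arm with a two-finger parallel gripper is mounted at the origin on the work surface. World frame = base frame: x ahead of the robot, y to its left, z up, the work surface at z = 0. Lengths are in m, angles in rad, forces in N, time in s.
With the tool pointing down it reaches from about 0.35 to 0.8 m from the base axis. Payload 7.3 kg.
Tool frame: the origin (TCP) lies between the finger pads; the fingertips stand 25 mm ahead of it and the grasp point (between the pads) lies 6 mm ahead of it (r.tip_extent is the distance from the TCP to the fingertips, in m); z points along the fingers, y is the direction in which the jaws open and shut (so a half turn about z gives the same grasp; the last joint's range is limited). The gripper opens to 85 mm and grips with 20 to 120 N. Pads are 22 mm wide; open, the fingers measure 114 mm over their backs; the gripper's body (76 mm by 85 mm) begins 54 mm behind the grasp point. The pads swing forward as they close: fully open they stand 13 mm farther back than shut.
Start: joints at [1.142, 0.342, 1.524, -0, 1.275, -0.146], TCP at [0.146, 0.504, 0.256] pointing down, gripper open.
Joint ranges: [-2.53, 2.53], [-0.77, 2.02], [0.04, 2.7], [-1, 4.14], [0.28, 2.66], [-3.11, 3.11]. Speed limits (rad/s): [2.57, 2.57, 3.14, 3.14, 3.14, 3.14].

### API

Orientations are given as a unit quaternion [x, y, z, w].
In Python, from workcell import r, command_gripper, optics gives the robot as it stands. The module is installed in compiled form; this text tells all that it offers. Calls block until the motion is done:
- r.reach(position, orientation): joint-space move of the TCP to a pose.
- r.move_straight(position, orientation=None, speed=0.15, max_force=None): straight line of the TCP; orientation=None keeps the orientation; speed is the mean speed in m/s. With max_force (N) it stops when the force on the tool has changed by that much, and returns True; else False.
- r.movej(angles): joint-space move.
- command_gripper(opening, force=None): finger opening in m; force is the grip in N (None keeps the last); returns when the fingers have stopped.
- r.hold(seconds).
- r.solve_ik(position, orientation): joint angles nearest the present ones, or None.
- r.read_state(): the state.
- optics.get_image(name): name is "scene" or "top" or "wrist"; returns (picture, depth): 480x640x3 uint8, red, green, blue; 480x640 float32, m along the optical axis (not along the pixel's ray), 0 where there is no reading.
- optics.camera_model(name): a dict with "K" (3x3 intrinsics, pixels), "R" (3x3) and "t" (3): a world point X has camera coordinates R X + t; the wrist camera has in their place "tool_from_camera" (4x4, takes a point from camera to tool coordinates, whose origin is the TCP and whose axes are the flange's). Camera axes: x right, y down, z forward; pixel columns grow to the right and rows downward; lengths in m; the calibration is good to about 2 mm. A picture is of the moment at which its call begins: read the wrist's pose just before it. camera_model takes no time and is no camera call.
A pose or a line that the arm cannot do raises r.PlanningError and nothing moves.
- r.finish_job(): hands the job in, once; it reports no verdict.
The state is a dict: "time_s": time; "joint_positions": joint angles; "dq": joint speeds; "tau": joint torques, N m; "eef_pos": TCP position; "eef_rot": TCP orientation; "contact_force": force on the tool from outside, world axes, zero at the start; "torque": the same for the moment, N m; "grip_width": finger opening in m.
Only numpy, scipy, OpenCV 4.12 (cv2) and the standard library are available. Lean on these libraries where they do the work, as an engineer would, in place of code of your own. Each camera call takes 0.05 s, during which the arm holds its last target.

## Working session

There is one attempt and no reset: what is moved stays moved. The work goes in short steps, each a Python script; the robot and the scene stay as the last script left them, time stands still between calls to the robot, and variables do not carry over. Pictures are saved under pics/ and viewed, and the job is handed in when it is done.

```bash
mkdir -p pics; python3 - <<'E'
from workcell import r, optics
import cv2,numpy as np
np.set_printoptions(precision=4,suppress=True)
for n in ("scene","top"):
    p,d=optics.get_image(n); cv2.imwrite(f"pics/{n}0.png",p[:,:,::-1]); np.savez(f"{n}0.npz",p=p,d=d)
    c=optics.camera_model(n); print(n,c["K"],c["R"],c["t"],-np.array(c["R"]).T@c["t"])
s=r.read_state(); print(s["time_s"],s["eef_pos"],s["eef_rot"],s["grip_width"],r.tip_extent)
E
```

```text
scene [[474.558    0.     322.2688]
 [  0.     474.558  237.182 ]
 [  0.       0.       1.    ]] [[-0.8303  0.5572  0.0127]
 [ 0.2959  0.4599 -0.8372]
 [-0.4723 -0.6914 -0.5467]] [ 0.4048 -0.0538  1.6177] [1.1161 0.9177 0.8343]
top [[457.2603   0.     319.2311]
 [  0.     457.2603 248.1814]
 [  0.       0.       1.    ]] [[ 0.0193 -0.9997  0.014 ]
 [-0.9955 -0.0205 -0.0927]
 [ 0.0929 -0.0121 -0.9956]] [0.0488 0.5544 1.1231] [0.4466 0.0738 1.1689]
0.1 [0.1464 0.5039 0.2557] [ 0.1409  0.99   -0.0006 -0.0002] 0.08517360973547183 0.025
```

View pics/scene0.png

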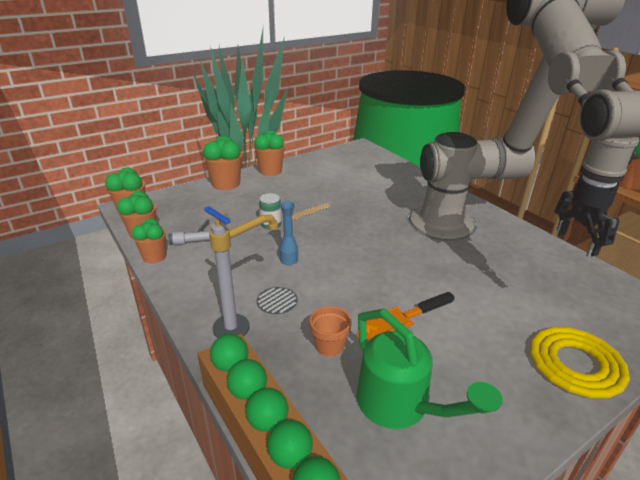

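View pics/top0.png

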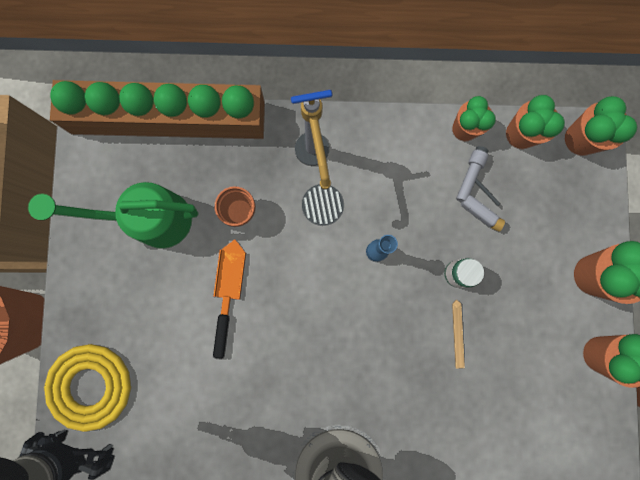

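The top view shows the vase at about (378,250), with its mouth at (387,243). The grate is at (323,205), and the post lies up-image (+x). The tin (467,272) is behind the vase with a clear gap. Next I'll measure positions.

```bash
cat > h.py <<'E'
import numpy as np,cv2
from workcell import r,optics,command_gripper
np.set_printoptions(precision=4,suppress=True)
def ray(n,uv,z):
    c=optics.camera_model(n);R=np.array(c["R"]);t=np.array(c["t"]);C=-R.T@t
    uv=np.atleast_2d(np.asarray(uv,float)); d=np.c_[uv,np.ones(len(uv))]@np.linalg.inv(c["K"]).T@R
    return C+d*((z-C[2])/d[:,2])[:,None]
def cloud(n,d,m=None):
    c=optics.camera_model(n);R=np.array(c["R"]);t=np.array(c["t"])
    v,u=np.nonzero((d>0)&(m if m is not None else True))
    P=(np.c_[u,v,np.ones(len(u))]@np.linalg.inv(c["K"]).T)*d[v,u][:,None]
    return (P-t)@R,u,v
def circ(P,rad=None):
    from scipy.optimize import least_squares
    x0=np.r_[P[:,:2].mean(0),0.02]
    if rad: 
        f=lambda q:np.hypot(P[:,0]-q[0],P[:,1]-q[1])-rad
        return least_squares(f,x0[:2],loss='soft_l1',f_scale=.002).x
    f=lambda q:np.hypot(P[:,0]-q[0],P[:,1]-q[1])-q[2]
    return least_squares(f,x0,loss='soft_l1',f_scale=.002).x
def bluemask(p):
    h=cv2.cvtColor(p,cv2.COLOR_RGB2HSV); return (h[...,0]>98)&(h[...,0]<118)&(h[...,1]>110)
E
python3 - <<'E'
from h import *
for n in("scene","top"):
    z=np.load(n+"0.npz");p,d=z["p"],z["d"]
    m=bluemask(p)
    k,lab,st,ce=cv2.connectedComponentsWithStats(m.astype(np.uint8))
    for i in range(1,k):
        if st[i,4]<30: continue
        P,u,v=cloud(n,d,lab==i); print(n,st[i],P.min(0),P.max(0))
        if P[:,2].min()>.1: continue
        for a,b,rd in((.004,.045,.027),(.092,.15,.013),(.18,.192,None)):
            s=P[(P[:,2]>a)&(P[:,2]<b)]
            if len(s)>5: print("  ",a,b,len(s),circ(s,rd), s.mean(0))
    # grate: bright low-saturation at z~0
    hsv=cv2.cvtColor(p,cv2.COLOR_RGB2HSV)
    g=((hsv[...,2]>165)&(hsv[...,1]<50)).astype(np.uint8)
    P,u,v=cloud(n,d); H=np.full(d.shape,9.);H[v,u]=P[:,2]; X=np.full(d.shape,9.);X[v,u]=P[:,0];Y=np.full(d.shape,9.);Y[v,u]=P[:,1]
    x0,x1,y0,y1=(250,305,282,320) if n=="scene" else (296,350,178,230)
    mm=np.zeros_like(g);mm[y0:y1,x0:x1]=g[y0:y1,x0:x1]
    mm[abs(H)>.02]=0
    vv,uu=np.nonzero(mm); W=ray(n,np.c_[uu,vv],0)
    (cx,cy),rad=cv2.minEnclosingCircle((W[:,:2]*1000).astype(np.float32)); print(n,"grate",cx,cy,rad,len(uu))
    # brass spout
    b=(hsv[...,0]>12)&(hsv[...,0]<26)&(hsv[...,1]>120)&(H>.2)&(H<.3)
    P,u,v=cloud(n,d,b); print(n,"brass",len(P),P.min(0),P.max(0))
    for lo in np.arange(.215,.29,.01):
        s=P[(P[:,2]>lo)&(P[:,2]<lo+.01)]
        if len(s): print("  ",lo,len(s),s.mean(0),s.min(0),s.max(0))
    np.save(n+"brass.npy",P)
    # tin / other top-level
    if n=="top":
        for nm,(a,b_,c,e) in dict(tin=(440,490,255,292),stake=(450,468,300,370),trowel=(210,248,238,360),pot=(212,258,185,228)).items():
            q=np.zeros(d.shape,bool);q[c:e,a:b_]=True; q&=(H>.004)
            P,_,_=cloud(n,d,q);print(nm,np.percentile(P,2,0),np.percentile(P,98,0))
E
```

```text
scene [280 202  17  62 629] [ 0.5315 -0.1059  0.0062] [ 0.5776 -0.0565  0.193 ]
   0.004 0.045 158 [ 0.5494 -0.0871] [ 0.5606 -0.0666  0.0261]
   0.092 0.15 113 [ 0.5498 -0.0865] [ 0.5558 -0.0766  0.12  ]
   0.18 0.192 67 [ 0.5515 -0.0845  0.0179] [ 0.5491 -0.0889  0.1861]
scene [205 207  25  17 154] [ 0.6355 -0.525  -0.0005] [0.8289 0.1255 0.3331]
scene grate 667.1329345703125 49.780670166015625 48.42256546020508 108
scene brass 3581 [-1.7895 -1.9211  0.2   ] [0.8377 0.4663 0.3   ]
   0.215 310 [-0.9416 -0.7879  0.2199] [-0.9693 -1.4347  0.215 ] [-0.9246 -0.1534  0.2249]
   0.225 324 [-0.8821 -0.757   0.2299] [-0.9647 -1.4252  0.225 ] [0.6814 0.0659 0.235 ]
   0.23500000000000001 318 [-0.7669 -0.7188  0.24  ] [-1.7786 -1.9105  0.235 ] [0.681 0.067 0.245]
   0.24500000000000002 330 [-0.6572 -0.6917  0.2504] [-0.9646 -1.424   0.245 ] [0.8367 0.1081 0.255 ]
   0.255 376 [-0.4273 -0.5498  0.2601] [-0.9621 -1.4136  0.255 ] [0.8376 0.1071 0.265 ]
   0.265 595 [-0.0051 -0.3251  0.2704] [-0.9591 -1.3991  0.265 ] [0.8373 0.1083 0.275 ]
   0.275 393 [-0.4166 -0.543   0.2799] [-0.9677 -1.3963 
[... 654 characters left out ...]
6] [0.6579 0.0468 0.235 ] [0.6727 0.0636 0.2446]
   0.24500000000000002 35 [0.6727 0.0549 0.2498] [0.6611 0.045  0.2451] [0.7967 0.093  0.2547]
   0.255 56 [0.7108 0.0664 0.2608] [0.665  0.0475 0.2555] [0.8063 0.1034 0.2649]
   0.265 428 [0.7364 0.0687 0.2714] [0.6705 0.0499 0.265 ] [0.805  0.1032 0.275 ]
   0.275 149 [0.7765 0.0787 0.2795] [0.6888 0.0545 0.275 ] [0.82   0.1051 0.285 ]
   0.28500000000000003 48 [0.8065 0.0822 0.2862] [0.7934 0.0649 0.285 ] [0.8264 0.105  0.2901]
tin [ 0.4628 -0.3244  0.0051] [ 0.5284 -0.2598  0.103 ]
stake [ 0.2634 -0.3084  0.0041] [ 0.4229 -0.282   0.0103]
trowel [0.2827 0.2492 0.0041] [0.5587 0.3212 0.0267]
pot [0.6011 0.2213 0.0043] [0.6908 0.3117 0.0874]
```

```bash
python3 - <<'E'
from h import *
p=np.load("scene0.npz")["p"];q=np.load("top0.npz")["p"]
a=cv2.resize(p[200:320,240:320],None,fx=5,fy=5,interpolation=0);b=cv2.resize(q[170:240,285:355],(480,480),interpolation=0)
o=np.zeros((600,800,3),np.uint8);o[:a.shape[0],:a.shape[1]]=a;o2=b[:,:400];o[:480,400:]=o2
cv2.imwrite("pics/crop.png",o[:,:,::-1])
P=np.load("scenebrass.npy");s=P[(P[:,0]>.64)&(P[:,0]<.70)&(P[:,2]>.222)&(P[:,2]<.252)]
print(len(s),s.min(0),s.max(0))
for a,b in((.225,.235),(.235,.245),(.225,.245)):
    t=s[(s[:,2]>a)&(s[:,2]<b)]; print(len(t),t.mean(0),circ(t,.012))
# spout axis from top, z .265-.275
P=np.load("topbrass.npy");s=P[(P[:,2]>.262)&(P[:,0]<.78)]
print(cv2.fitLine(s[:,:2].astype(np.float32),cv2.DIST_HUBER,0,.01,.01).ravel())
# grate: edges
q_=cv2.cvtColor(q,cv2.COLOR_RGB2HSV);m=np.zeros((480,640),np.uint8);m[178:230,296:350]=((q_[...,2]>165)&(q_[...,1]<50))[178:230,296:350]
v,u=np.nonzero(m);h=cv2.convexHull(np.c_[u,v].astype(np.int32))[:,0];W=ray("top",h,0);print(W[:,:2]);print(circ(W),circ(W,.053))
# IK
from scipy.spatial.transform import Rotation as Ro
E
```

```text
63 [0.6609 0.0532 0.2319] [0.6814 0.067  0.2512]
12 [0.675  0.0604 0.2336] [0.6679 0.0533]
35 [0.6717 0.061  0.2404] [0.669  0.0515]
47 [0.6726 0.0609 0.2386] [0.6688 0.0517]
[0.977  0.2133 0.7247 0.0659]
[[0.6535 0.005 ]
 [0.6375 0.0177]
 [0.6268 0.0279]
 [0.6213 0.0433]
 [0.621  0.0588]
 [0.6258 0.0744]
 [0.6359 0.0901]
 [0.6385 0.0927]
 [0.6802 0.1014]
 [0.6855 0.1015]
 [0.7015 0.0915]
 [0.7042 0.089 ]
 [0.7124 0.0788]
 [0.718  0.0633]
 [0.7181 0.0607]
 [0.716  0.0346]
 [0.7032 0.0162]
 [0.698  0.0135]
 [0.6587 0.0051]]
[0.6698 0.0535 0.0495] [0.6691 0.0521]
```

View pics/crop.png

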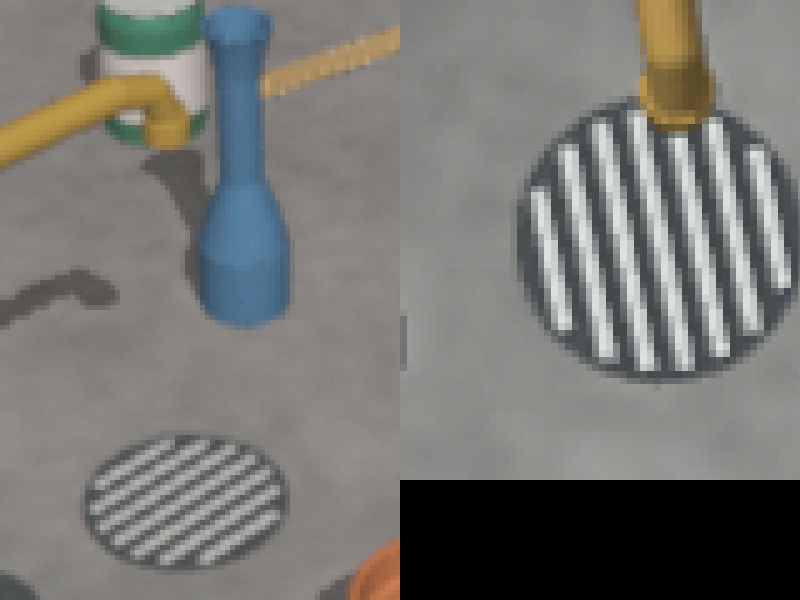

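The crop shows the spout end centred over the back of the grate in the top view, which is parallax. Grate centre (0.669, 0.052), outlet circle fit (0.669, 0.052) and spout axis agree. The vase is at (0.550, -0.0865) from both views. Now planning a tilted push with a two-finger V cradle.

```bash
cat >> h.py <<'E'
from scipy.spatial.transform import Rotation as Ro
V0=np.array([.550,-.0865]);T=np.array([.669,.0525])
def ori(d,tilt,flip=1):
    f=np.r_[d/np.linalg.norm(d),0]; z=f*np.sin(tilt)-np.array([0,0,1])*np.cos(tilt)
    y=flip*np.cross([0,0,1],f); x=np.cross(y,z)
    return Ro.from_matrix(np.c_[x,y,z]).as_quat(),z,f
def tcp(tip_xy,tip_z,z): return np.r_[tip_xy,tip_z]-z*r.tip_extent
E
python3 - <<'E'
from h import *
d=(T-V0);
for tilt in(30,40,45):
  for fl in(1,-1):
    q,z,f=ori(d,np.radians(tilt),fl)
    for back,h in((.075,.25),(.075,.018),(.02,.018),):
        print(tilt,fl,back,h,r.solve_ik(tcp(V0-f[:2]*back,h,z),q))
    print("  end",r.solve_ik(tcp(T-f[:2]*.02,.018,z),q))
E
```

```text
30 1 0.075 0.25 [-0.7422  0.2778  1.6857  0.5546  1.2498  2.9091]
30 1 0.075 0.018 [-0.7422  0.6332  1.9195  0.7898  0.7804  2.4801]
30 1 0.02 0.018 [-0.6268  0.6434  1.8917  0.825   0.7456  2.5634]
  end [-0.2834  0.7231  1.6841  0.8173  0.6747  2.9286]
30 -1 0.075 0.25 [-0.7422  0.2778  1.6857  0.5546  1.2498 -0.2325]
30 -1 0.075 0.018 [-0.7422  0.6332  1.9195  0.7898  0.7804 -0.6615]
30 -1 0.02 0.018 [-0.6268  0.6434  1.8917  0.825   0.7456 -0.5782]
  end [-0.2834  0.7231  1.6841  0.8173  0.6747 -0.213 ]
40 1 0.075 0.25 [-0.8372  0.3054  1.7422  0.7256  1.2891  2.7319]
40 1 0.075 0.018 [-0.8372  0.6934  1.9386  0.9603  0.8914  2.2419]
40 1 0.02 0.018 [-0.7206  0.6977  1.9248  1.0288  0.8485  2.2932]
  end [-0.3597  0.7528  1.7589  1.1452  0.7253  2.5582]
40 -1 0.075 0.25 [-0.8372  0.3054  1.7422  0.7256  1.2891 -0.4097]
40 -1 0.075 0.018 [-0.8372  0.6934  1.9386  0.9603  0.8914 -0.8997]
40 -1 0.02 0.018 [-0.7206  0.6977  1.9248  1.0288  0.8485 -0.8484]
  end [-0.3597  0.7528  1.7589  1.1452  0.7253 -0.5834]
45 1 0.075 0.25 [-0.8798  0.3273  1.7686  0.8031  1.3182  2.6476]
45 1 0.075 0.018 [-0.8798  0.7319  1.9421  1.0213  0.9561  2.1456]
45 1 0.02 0.018 [-0.7633  0.7339  1.9347  1.1028  0.9126  2.1833]
  end [-0.3958  0.778   1.7883  1.2785  0.7792  2.3991]
45 -1 0.075 0.25 [-0.8798  0.3273  1.7686  0.8031  1.3182 -0.494 ]
45 -1 0.075 0.018 [-0.8798  0.7319  1.9421  1.0213  0.9561 -0.996 ]
45 -1 0.02 0.018 [-0.7633  0.7339  1.9347  1.1028  0.9126 -0.9583]
  end [-0.3958  0.778   1.7883  1.2785  0.7792 -0.7425]
```

```bash
python3 - <<'E'
from h import *
q,z,f=ori(T-V0,np.radians(40),-1)
p=np.array(r.read_state()["eef_pos"]);p[2]=.36
r.move_straight(p,speed=.2)
command_gripper(.032,30); print(r.tip_extent, r.read_state()["grip_width"])
r.reach(tcp(V0-f[:2]*.085,.30,z),q)
r.move_straight(tcp(V0-f[:2]*.085,.04,z),speed=.15)
s=r.read_state();print(s["time_s"],s["eef_pos"],s["contact_force"])
for n in("scene","wrist","top"):
    a,d=optics.get_image(n);cv2.imwrite(f"pics/{n}1.png",a[:,:,::-1]);np.savez(n+"1.npz",p=a,d=d)
E
```

```text
0.025 0.03222537058067474
5.85 [ 0.4845 -0.1635  0.0597] [-0.9069 -0.0802 -0.637 ]
```

```bash
python3 - <<'E'
import cv2,numpy as np
a=cv2.imread("pics/scene1.png")[120:345,200:440];b=cv2.imread("pics/wrist1.png")
o=np.zeros((600,800,3),np.uint8);o[:375,:400]=cv2.resize(a,(400,375));o[:300,400:]=cv2.resize(b,(400,300));c=cv2.imread("pics/top1.png")[180:330,300:500];o[300:600,400:]=cv2.resize(c,(400,300));cv2.imwrite("pics/m1.png",o)
E
```

```text
(no output)
```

View pics/m1.png

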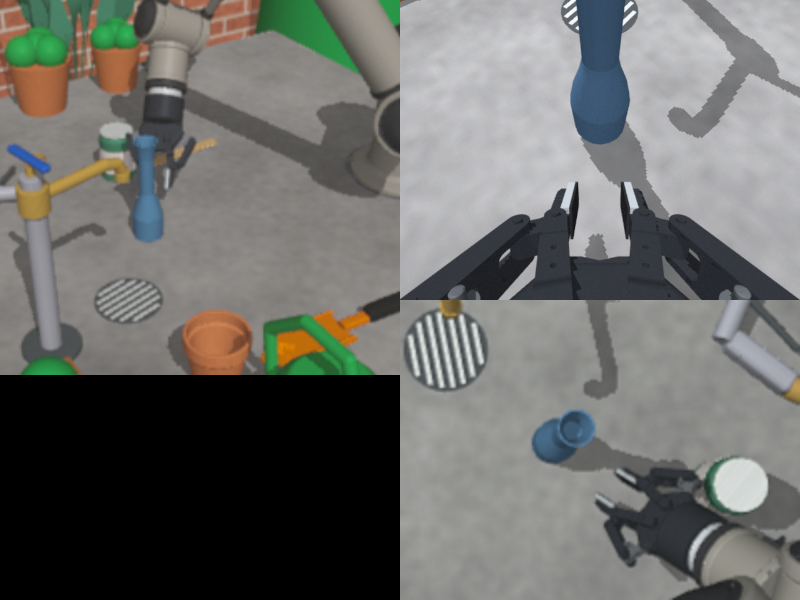

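The hand is lined up behind the vase: in the wrist view the vase foot (600,140) sits midway between the pads (570 and 632). In the top view the finger linkage is near the tin, so I'll move forward before lowering. First I'll measure tip height and tin clearance.

```bash
python3 - <<'E'
from h import *
c=optics.camera_model("wrist");M=np.array(c["tool_from_camera"])
z=np.load("wrist1.npz");d=z["d"]
v,u=np.nonzero((d>0)&(d<.3));P=(np.c_[u,v,np.ones(len(u))]@np.linalg.inv(c["K"]).T)*d[v,u][:,None]
P=P@M[:3,:3].T+M[:3,3]
s=P[(abs(P[:,1])<.04)&(abs(P[:,0])<.02)&(P[:,2]>-.05)&(P[:,2]<.045)]
print("tips tool z max",np.percentile(s[:,2],[90,99,100]));t=s[s[:,2]>s[:,2].max()-.012];print(t.min(0),t.max(0))
l=t[t[:,1]<0];g=t[t[:,1]>0];print(l.min(0),l.max(0),g.min(0),g.max(0))
# tin clearance in top view
z=np.load("top1.npz");P,u,v=cloud("top",z["d"]);k=(P[:,2]<.2)&(P[:,2]>.02)
col=z["p"][v,u].max(1)
A=P[k&(col<70)&(np.hypot(*(P[:,:2]-V0).T)<.25)]
rr=np.hypot(A[:,0]-.4956,A[:,1]+.292);i=rr.argsort()[:8];print(rr[i],A[i])
E
```

```text
tips tool z max [0.0038 0.0193 0.0248]
[-0.01   -0.0289  0.0128] [0.0128 0.0298 0.0248]
[-0.01   -0.0289  0.0128] [ 0.0127 -0.0155  0.0248] [-0.0097  0.0161  0.0128] [0.0128 0.0298 0.0244]
[0.0301 0.0304 0.0306 0.0309 0.0309 0.031  0.0311 0.0313] [[ 0.4859 -0.2636  0.0769]
 [ 0.4928 -0.2617  0.0831]
 [ 0.4742 -0.2702  0.0707]
 [ 0.4765 -0.2677  0.071 ]
 [ 0.4835 -0.2635  0.0769]
 [ 0.4906 -0.2614  0.0763]
 [ 0.481  -0.2646  0.0811]
 [ 0.4977 -0.2608  0.0784]]
```

```bash
cat >> h.py <<'E'
def look(i):
    for n in("scene","top"):
        p,d=optics.get_image(n);cv2.imwrite(f"pics/{n}{i}.png",p[:,:,::-1])
        P,u,v=cloud(n,d,bluemask(p))
        P=P[(np.hypot(P[:,0]-.61,P[:,1]+.02)<.17)&(P[:,2]<.2)]
        for a,b,rd in((.004,.043,.027),(.092,.15,.013),(.18,.194,None)):
            s=P[(P[:,2]>a)&(P[:,2]<b)]
            if len(s)>15: print(n,a,len(s),circ(s,rd))
E
python3 - <<'E'
from h import *
q,z,f=ori(T-V0,np.radians(40),-1);F=f[:2];L=np.linalg.norm(T-V0)
r.move_straight(tcp(V0-F*.052,.04,z),speed=.1)
r.move_straight(tcp(V0-F*.052,.015,z),speed=.05)
s=r.read_state();print(s["time_s"],s["contact_force"])
print(r.move_straight(tcp(V0-F*.01,.015,z),speed=.03,max_force=10))
s=r.read_state();print(s["time_s"],s["contact_force"]);look(2)
E
```

```text
7.1333 [-0.6488 -0.4183  0.3114]
False
8.6833 [-0.9154 -0.0664  0.1099]
scene 0.004 156 [ 0.5608 -0.0725]
scene 0.092 137 [ 0.5609 -0.0725]
scene 0.18 86 [ 0.5618 -0.0708  0.0177]
top 0.004 25 [ 0.5397 -0.0265]
top 0.092 32 [ 0.5616 -0.0721]
top 0.18 117 [ 0.5615 -0.0712  0.0173]
```

The vase slides upright: foot and mouth agree within 2 mm, on the planned line. Continuing to about 15 mm short.

```bash
python3 - <<'E'
from h import *
q,z,f=ori(T-V0,np.radians(40),-1);F=f[:2];L=np.linalg.norm(T-V0)
print(r.move_straight(tcp(V0+F*(L-.028-.015),.015,z),speed=.035,max_force=10))
s=r.read_state();print(s["time_s"],s["contact_force"]);look(3)
print(T-.015*F)
E
python3 -c "
import cv2,numpy as np
a=cv2.imread('pics/scene3.png')[120:345,160:400];c=cv2.imread('pics/top3.png')[130:280,250:450]
cv2.imwrite('pics/m3.png',np.hstack([cv2.resize(a,(400,375)),cv2.resize(c,(400,375))]))"
```

```text
False
13.2167 [-0.9856 -0.8912  0.5682]
scene 0.004 182 [0.6585 0.0411]
scene 0.092 159 [0.6586 0.0414]
scene 0.18 98 [0.6595 0.0432 0.0178]
top 0.004 22 [0.6595 0.0416]
top 0.092 30 [0.6593 0.0419]
top 0.18 85 [0.6584 0.0422 0.0173]
[0.6592 0.0411]
```

View pics/m3.png

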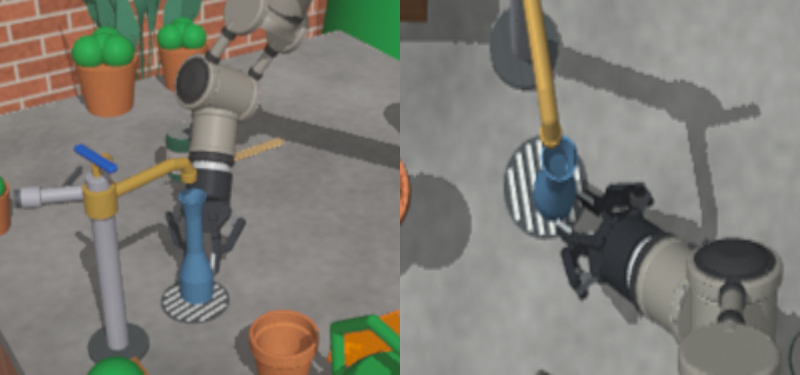

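The vase is on the grate, upright and just short of the centre. Its measured position (0.659, 0.042) matches the prediction. I'll push the last 14.5 mm, back off and check.

```bash
python3 - <<'E'
from h import *
q,z,f=ori(T-V0,np.radians(40),-1);F=f[:2];L=np.linalg.norm(T-V0)
print(r.move_straight(tcp(V0+F*(L-.0285),.015,z),speed=.02,max_force=10))
r.hold(.3)
r.move_straight(tcp(V0+F*(L-.05),.015,z),speed=.03)
r.move_straight(tcp(V0+F*(L-.13),.025,z),speed=.1)
r.hold(.5)
s=r.read_state();print(s["time_s"],s["contact_force"]);look(4)
E
python3 -c "
import cv2,numpy as np
a=cv2.imread('pics/scene4.png')[120:345,160:400];c=cv2.imread('pics/top4.png')
cv2.imwrite('pics/m4.png',np.hstack([cv2.resize(a,(350,375)),cv2.resize(c,(450,375))]))"
```

```text
False
16.8167 [-0.275   0.3557 -0.0391]
scene 0.004 187 [0.6683 0.0526]
scene 0.092 153 [0.6679 0.0528]
scene 0.18 110 [0.6686 0.0547 0.0178]
top 0.004 24 [0.669  0.0532]
top 0.092 32 [0.6688 0.0533]
top 0.18 75 [0.6681 0.0538 0.0173]
```

View pics/m4.png

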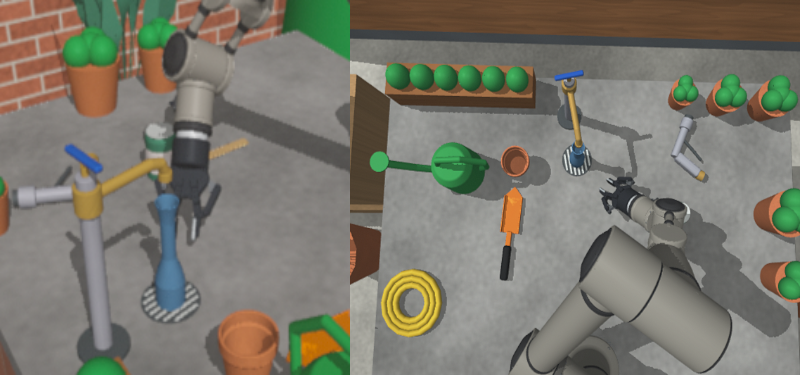

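The vase is centred within about 2 mm in both views, upright, with the hand clear. The arm hides the tin, so I'll lift up and back to compare the bystanders.

```bash
python3 - <<'E'
from h import *
q,z,f=ori(T-V0,np.radians(40),-1);F=f[:2];L=np.linalg.norm(T-V0)
r.move_straight(tcp(V0+F*(L-.15),.25,z),speed=.12); r.hold(.5)
look(5)
a=cv2.imread("pics/scene0.png");b=cv2.imread("pics/scene5.png");c=cv2.imread("pics/top0.png");d=cv2.imread("pics/top5.png")
cv2.imwrite("pics/m5.png",np.vstack([np.hstack([x,y]) for x,y in[(cv2.resize(a[150:400,150:520],(400,270)),cv2.resize(b[150:400,150:520],(400,270))),(cv2.resize(c,(400,300)),cv2.resize(d,(400,300)))]]))
s=r.read_state();print(s["time_s"],s["contact_force"],s["dq"])
E
```

```text
scene 0.004 185 [0.6681 0.0525]
scene 0.092 145 [0.6682 0.053 ]
scene 0.18 102 [0.6685 0.0544 0.0174]
top 0.004 24 [0.6691 0.0535]
top 0.092 31 [0.6688 0.0532]
top 0.18 72 [0.6681 0.0538 0.0173]
19.55 [-0.3247 -0.0314 -0.2931] [ 0.0002  0.0005 -0.0004 -0.      0.0015 -0.0002]
```

View pics/m5.png

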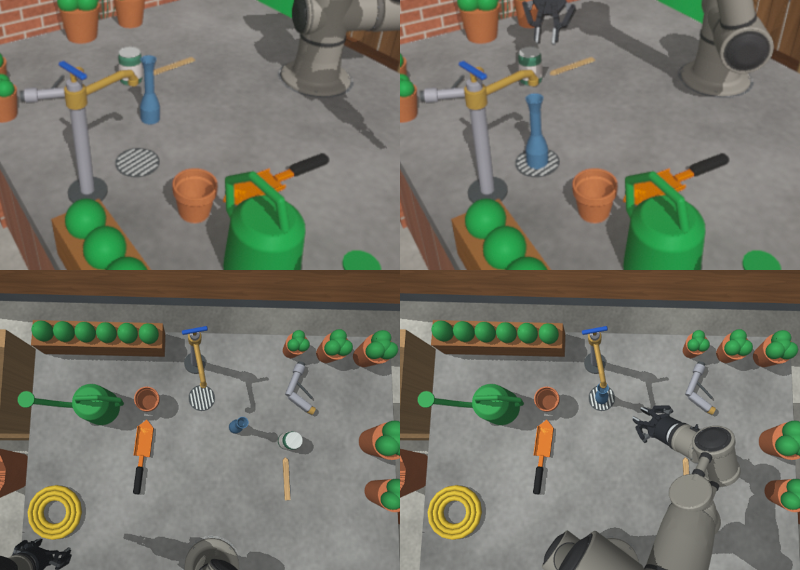

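The before/after views show the tin at (130,65) and (530,65), each inside its own 400 px panel, so it hasn't moved. The pot, can, trowel, stake and nozzle haven't moved either. Handing in.

```bash
python3 -c "
from workcell import r
r.finish_job()"
```

```text
the job is handed in; nothing more can be done
```

I pushed the vase about 0.18 m along the ledge until it stood on the grate under the spout, then handed the job in. I set the fingers 32 mm apart, tilted the hand 40°, and pushed on the vase's foot about 22 mm up. After that I backed away and raised the hand.

- **Vase position:** both cameras put the foot, neck and mouth within about 2 mm of the outlet line at (0.669, 0.0525), against a limit of 16 mm. The vase is upright.
- **Force and time:** no push reached its 10 N stop, and the wrist force read about zero once the hand was clear. The robot clock read about 19.6 s just before hand-in, out of 45 s.
- **Other things on the ledge:** before and after pictures show none of the six moved. I compared them by eye. The arm hid the tin and part of the stake in the last top view, so those two rest on the scene view.
- **Checks that disagreed:** the top camera's foot fit was wrong while the vase was at its start and after the first short push, because it saw only about 25 pixels of the foot. I used the scene view and the neck and mouth fits instead, and the foot fit agreed with them by the end.

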